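Sweep the loose quads into the galley

TASK

Sweep the three loose light grey metal quads across the bench with the fingertips and into the three-sided galley through its open side, so that each lies fully inside on the galley floor. Push them along the surface, never lifting them, and leave the wooden blocks and everything else where they are; finish with the hand clear.

Things in the scene. Friction and masses are not known exactly. Their poses are not given: they have to be found in the camera images.
- galley: Tray fixed to the bench: 3 brass walls 20 mm high, 10 mm thick; brown floor flush with the bench, no lip. Origin: bench level, middle of the outline; x points level from the open side to the back wall. Outside 170 (x) x 300 mm (y); inside from the open edge x = -85 to the back wall x = 75, y = -140 to 140 mm. The open side faces the quads: the robot's right (-y), turned up to 13 degrees either way.
- quad1_c (a point): Square metal spacing block (quad), plain light grey, 30 x 30 mm and 22 mm high, loose, lying flat on the surface, about 100 to 200 g. The point is its centre, 11 mm above the surface; z up, x and y along its sides.
- quad2_c (a point): Square metal spacing block (quad), plain light grey, 30 x 30 mm and 22 mm high, loose, lying flat on the surface, about 100 to 200 g. The point is its centre, 11 mm above the surface; z up, x and y along its sides.
- quad3_c (a point): Square metal spacing block (quad), plain light grey, 30 x 30 mm and 22 mm high, loose, lying flat on the surface, about 100 to 200 g. The point is its centre, 11 mm above the surface; z up, x and y along its sides.
- quad1: The same quad as quad1_c; origin at the centre of its underside.
- quad2: The same quad as quad2_c; origin at the centre of its underside.
- quad3: The same quad as quad3_c; origin at the centre of its underside.
- block1_c (a point): Dark brown blank wooden printing block, 40 mm (its x) x 28 mm (its y), 23 mm high, loose. To be left where it is. The point is its centre. It stands in one of the four places among the quads.
- block2_c (a point): Dark brown blank wooden printing block, 40 mm (its x) x 28 mm (its y), 23 mm high, loose. To be left where it is. The point is its centre. It stands outside the galley, beside its wall nearest the robot.
- stick: Steel composing stick, 250 mm (its x) x 55 mm, 29 mm high, lying on the bench to the robot's right of the quads; loose, to be left alone. Origin at the centre of its underside.
- planer: Light wooden planer block, 70 mm (its x) x 170 mm, 40 mm high, on the far side of the quads from the robot; loose, to be left alone. Origin at the centre of its underside.
- tin: Round blue ink tin, 84 mm across, 50 mm high, beyond the back wall of the galley; loose, to be left alone. Origin at the centre of its underside.
- mallet: Wooden mallet lying on the bench at the robot's right, 270 mm long, head 68 mm square and 100 mm wide; loose, to be left alone. Origin under the handle; x along the handle to the head, which is 130 mm from the origin.
Things that resemble listed ones, but are neither listed nor needed, are in the scene too. What is shaped like the quad2 but turquoise is not meant. Leave any orange look-alike of the quad1 alone.

How it is judged:
At the end, for the whole second after the job is handed in: All three quads lie flat inside the galley: centres at least 15 mm past the open edge and between the walls, no higher than 16 mm (none riding on another or on a wall), at rest; blocks, stick, planer, tin and mallet within 15 mm of where they stood (x of quad1_c in the frame of galley between -0.07 and 0.075 m and y of quad1_c in the frame of galley between -0.14 and 0.14 m and height (world z) of each of quad1_c, quad2_c, quad3_c below 0.016 m and linear speed of each of quad1, quad2, quad3 below 0.02 m/s and x of quad2_c in the frame of galley between -0.07 and 0.075 m and y of quad2_c in the frame of galley between -0.14 and 0.14 m and x of quad3_c in the frame of galley between -0.07 and 0.075 m and y of quad3_c in the frame of galley between -0.14 and 0.14 m and distance of each of block1_c, block2_c, stick, planer, tin, mallet from where it was at the start of the episode below 0.015 m); the robot touches nothing.
It fails at once if a quad is lifted (its centre more than 12 mm above its place on the bench) (height (world z) of any of quad1_c, quad2_c, quad3_c above 0.023 m).
It fails at once if a wooden block is shifted by more than 15 mm (distance of any of block1_c, block2_c from where it was at the start of the episode above 0.015 m).
It fails at once if the stick, planer, tin or mallet is shifted by more than 15 mm (distance of any of stick, planer, tin, mallet from where it was at the start of the episode above 0.015 m).
It also fails if it takes over 72 s, if anything falls off the work surface, if the arm or the gripper's body presses on something with over 40 N, if the wrist force passes 120 N, or if a joint passes its speed limit or range.

ROBOT

A 6-joint arm with a two-finger parallel gripper is mounted at the origin on the work surface. World frame = base frame: x ahead of the robot, y to its left, z up, the work surface at z = 0. Lengths are in m, angles in rad, forces in N, time in s.
With the tool pointing down it reaches from about 0.35 to 0.775 m from the base axis. Payload 5.5 kg.
Tool frame: the origin (TCP) lies at the very end of the fingers, on their centre line; the grasp point (between the pads) lies 19 mm behind it; z points along the fingers, y is the direction in which the jaws open and shut (so a half turn about z gives the same grasp; the last joint's range is limited). The gripper opens to 85 mm and grips with 20 to 120 N. Pads are 22 mm wide; open, the fingers measure 114 mm over their backs; the gripper's body (76 mm by 85 mm) begins 54 mm behind the grasp point. The pads swing forward as they close: fully open they stand 13 mm farther back than shut.
Start: joints at [-1.253, 0.313, 0.046, 1.304, 0, 1.431], TCP at [0.254, -0.516, 0.231] pointing down, gripper open.
Joint ranges: [-2.76, 2.76], [-0.86, 1.69], [-1.03, 1.26], [-2.2, 2.34], [-1.47, 1.5], [-3.14, 3.14]. Speed limits (rad/s): [2.57, 2.57, 3.14, 3.14, 3.14, 3.14].

INTERFACE

Orientations are given as a unit quaternion [w, x, y, z].
In Python, from workcell import get_state, vision, workorder, silhouettes, tip_of gives the robot as it stands.
- The arm moves only by the shell command python3 -m inch 'ROWS' [FORCE]. ROWS is JSON, a list of rows, each a list of 7 numbers: the shift along the tool's x, y, z in cm, then the turn, a rotation vector about the tool's x, y, z in degrees, then the finger opening in cm, from 0 to 8.54. In form: [[dx, dy, dz, rx, ry, rz, hand], ...]. A call has 1 to 5 rows; each row shifts and turns the commanded pose from where the row before left it, along the tool's axes as they then stand; what a row does not reach is not made up. A row lasts 1/10 s, in which the tool goes at most 50 mm and 8.59 degrees, less where a joint would pass 70% of its speed; a pose out of reach is approached as far as the arm can. A call with a gripper value outside its range is refused whole. The fingers move at their own pace and stop on an object; FORCE is the grip in N (left out, the last holds). Time passes only in rows, so rows that do not move let the fingers close. It gives the time, the measured TCP pose, the force and the opening at its end, in the units of the state.
- get_state(): the state, without advancing time (a new reading comes with each control period).
- vision.read_camera(name): name is "side" or "top" or "wrist"; returns a dict with "pixels" (384x512x3 uint8, red, green, blue), "depth" (384x512 float32, m along the optical axis (not along the pixel's ray), 0 where there is no reading), "mtx" (3x3 intrinsics, pixels), "T" (4x4, takes a point from camera to world coordinates); the wrist camera has in their place "tool_from_camera" (4x4, takes a point from camera to tool coordinates, whose origin is the TCP and whose axes are the flange's). Camera axes: x right, y up, looking along -z (the intrinsics and any distortion apply to the point x, -y, -z); pixel columns grow to the right and rows downward; lengths in m; the calibration is good to about 2 mm. The wrist camera is an equidistant fisheye: a pixel r from the principal point sees the ray r / f radians off the axis. A picture is of the moment at which its call begins: read the wrist's pose just before it.
- workorder.hand_in(): hands the job in, once; it reports no verdict.
Trained networks look in a picture, given as the dict that the camera call returned (one of the last four; its "shot" number tells which), for a name from the list of things; names that differ only in an ending like _2 or _b are one class to them, and where a whole thing is asked for, a point or a joint stands for the part that bears it (a point fixed in the world has none). Each returns a list of dicts, best first, with "confidence" (0 to 1); they miss things now and then, are a little off and sometimes report something else, mostly with a low value. They report only what shows in the picture. A call takes as long as a camera call. They do not tell look-alikes from the thing itself.
- silhouettes(picture, label): "mask" (384x512 bool, what is visible of it) and "location" ([column, row] in pixels, amid what is visible of it).
- tip_of(picture, label): "location" ([column, row] in pixels: a listed point, or the origin of a listed thing).
The state is a dict: "clock": time; "joint_pos": joint angles; "qvel": joint speeds; "tau": joint torques, N m; "tcp_pos": TCP position; "orientation": TCP orientation; "wrist_force": force on the tool from outside, world axes, zero at the start; "ft_torque": the same for the moment, N m; "finger_gap": finger opening in m.
Only numpy, scipy, OpenCV 4.12 (cv2) and the standard library are available. Lean on these libraries where they do the work, as an engineer would, in place of code of your own. Each camera call takes 0.05 s, during which the arm holds its last target.

## Working session

There is one attempt and no reset: what is moved stays moved. The work goes in short steps, Python scripts to look and compute and a shell command to move; the robot and the scene stay as the last step left them, time stands still between calls to the robot, and variables do not carry over. Pictures are saved under pics/ and viewed, and the job is handed in when it is done.

```bash
ls; mkdir -p pics
cat > h.py <<'E'
import numpy as np,cv2
from workcell import get_state, vision, workorder, silhouettes, tip_of
def shot(name,fn=None):
    p=vision.read_camera(name)
    if fn: cv2.imwrite('pics/'+fn,p['pixels'][:,:,::-1])
    return p
def world(p,u,v,d):
    K=p['mtx']; x=(u-K[0,2])/K[0,0]*d; y=(v-K[1,2])/K[1,1]*d
    return (p['T']@np.array([x,-y,-d,1]))[:3]
def ray_z(p,u,v,z):
    a=world(p,u,v,0.0);b=world(p,u,v,1.0);t=(z-a[2])/(b[2]-a[2]);return a+t*(b-a)
def cloud(p):
    d=p['depth'];v,u=np.mgrid[:384,:512];K=p['mtx']
    x=(u-K[0,2])/K[0,0]*d;y=(v-K[1,2])/K[1,1]*d
    P=np.stack([x,-y,-d,np.ones_like(d)],-1)@p['T'].T
    return P[...,:3]
E
python3 - <<'E'
from h import *
s=get_state();print(s)
for n in['top','side']:
    p=shot(n,n+'0.png'); print(p.keys(),p['T'],p['mtx'])
    for l in['quad1','galley','block1_c','stick','planer','tin','mallet']:
        for r in silhouettes(p,l)[:7]:
            u,v=r['location'];m=r['mask'];print(n,l,round(r['confidence'],2),np.round([u,v]),m.sum(),np.round(np.median(cloud(p)[m],0),3))
E
```

```text
pics
{'clock': 0.0, 'joint_pos': array([-1.25259464e+00,  3.14024494e-01,  4.49496547e-02,  1.30359629e+00,
       -2.68588155e-07,  1.43116566e+00]), 'qvel': array([-0.00035692, -0.00187139,  0.00031542,  0.00082191, -0.00113483,
        0.00045104]), 'tau': array([ 1.13152277e-03, -4.80627608e+01,  2.98532850e+01,  1.93736394e-02,
        7.16635464e-05,  5.14498311e-06]), 'tcp_pos': array([ 0.25396268, -0.51529192,  0.23038318]), 'orientation': array([-9.33654180e-04,  9.73912483e-01,  2.26922005e-01, -8.37188477e-05]), 'wrist_force': array([-0.05551203,  0.17358292, -0.59988511]), 'ft_torque': array([-0.03024662, -0.03712807,  0.01037842]), 'finger_gap': 0.08511150315897618}
dict_keys(['pixels', 'depth', 'mtx', 'T', 'shot']) [[-9.67811884e-02  9.71779011e-01 -2.15125442e-01  2.93878411e-01]
 [-9.95304970e-01 -9.47520970e-02  1.97498664e-02  2.76392501e-02]
 [-1.19108118e-03  2.16026837e-01  9.76386699e-01  1.23151000e+00]
 [ 0.00000000e+00  0.00000000e+00  0.00000000e+00  1.00000000e+00]] [[415.27518742   0.         252.47167933]
 [  0.         415.27518742 190.96065068]
 [  0.  
[... 1198 characters left out ...]
 [261. 218.] 138 [ 0.522 -0.09   0.02 ]
side quad1 0.53 [241. 232.] 180 [ 0.448 -0.123  0.02 ]
side quad1 0.51 [293. 246.] 185 [ 0.578 -0.188  0.02 ]
side quad1 0.5 [307. 206.] 174 [ 0.654 -0.082  0.02 ]
side quad1 0.46 [208. 211.] 160 [ 0.391 -0.033  0.02 ]
side galley 0.86 [248. 134.] 4233 [0.568 0.247 0.001]
side block1_c 0.48 [285. 204.] 208 [ 0.594 -0.051  0.021]
side stick 0.83 [328. 334.] 3125 [ 0.575 -0.43   0.004]
side stick 0.65 [213. 352.] 2503 [ 0.319 -0.425  0.066]
side stick 0.4 [240. 235.] 149 [ 0.448 -0.124  0.02 ]
side planer 0.55 [353. 208.] 1657 [ 0.758 -0.133  0.038]
side tin 0.84 [192.  98.] 579 [0.432 0.437 0.043]
side mallet 0.65 [212. 351.] 2427 [ 0.319 -0.428  0.066]
```

Run:
```python
import cv2
a=cv2.imread('pics/top0.png');cv2.imwrite('pics/top0z.png',cv2.resize(a[100:300,90:350],None,fx=3,fy=3,interpolation=cv2.INTER_CUBIC))
a=cv2.imread('pics/side0.png');cv2.imwrite('pics/side0z.png',cv2.resize(a[70:270,150:400],None,fx=3,fy=3,interpolation=cv2.INTER_CUBIC))
```

```text
(no output)
```

View pics/top0z.png

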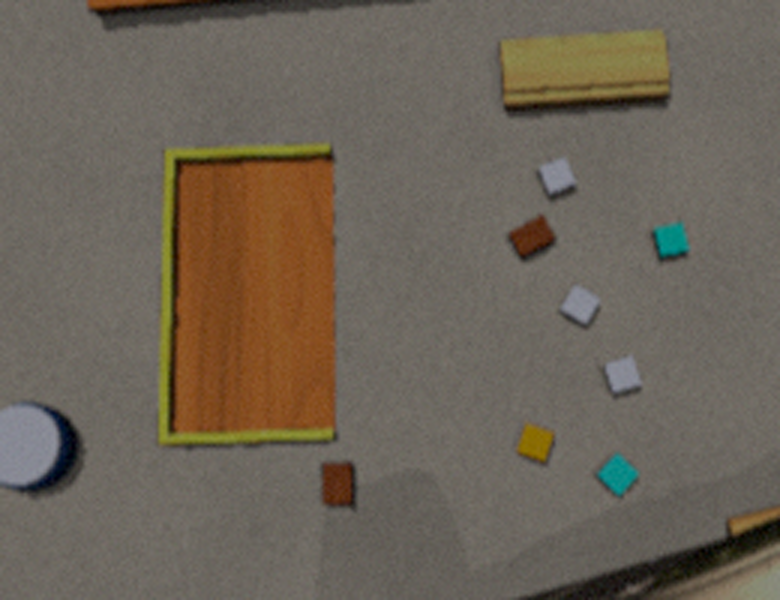

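View pics/side0z.png

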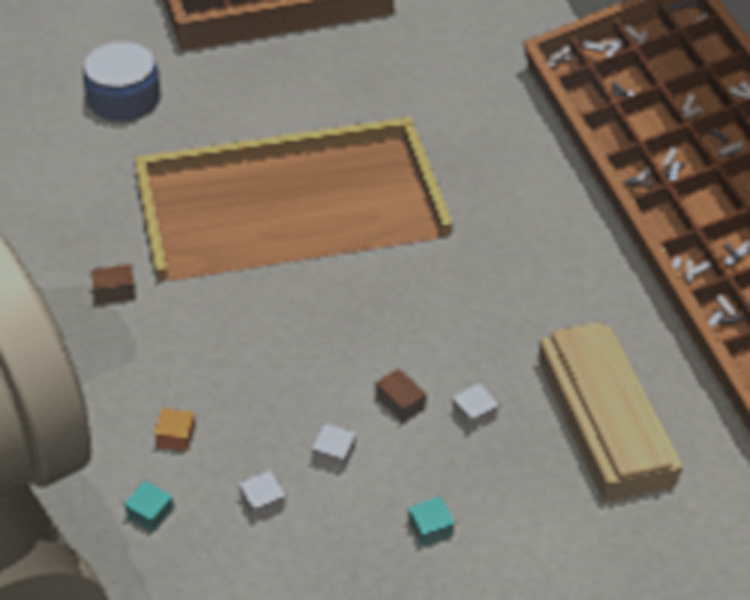

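The two views agree. The grey quads are near (0.654,-0.08), (0.522,-0.09) and (0.448,-0.12), and block1 is near (0.595,-0.045). The turquoise and orange blocks are decoys. Next I'll measure exactly.

```bash
cat >> h.py <<'E'
def objs(p,fn=None):
    C=cloud(p);px=p['pixels'].astype(int)
    z=C[...,2]
    m=((z>0.015)&(z<0.03)&(C[...,0]>0.3)&(C[...,0]<0.75)&(C[...,1]>-0.25)&(C[...,1]<0.42)).astype(np.uint8)
    n,l,st,ce=cv2.connectedComponentsWithStats(m,connectivity=4)
    out=[]
    for i in range(1,n):
        if st[i,4]<25: continue
        k=l==i;P=C[k]; rgb=px[k].mean(0)
        r=cv2.minAreaRect((P[:,:2]*1000).astype(np.float32))
        out.append((st[i,4],np.round(np.median(P,0),3),rgb.astype(int),np.round(r[0],1),np.round(r[1],1),round(r[2],1)))
    return out
E
python3 - <<'E'
from h import *
for n in['top','side']:
    p=shot(n)
    print(n)
    for o in objs(p):print(*o)
    C=cloud(p);m=max(silhouettes(p,'galley'),key=lambda r:r['confidence'])['mask']
    P=C[m];r=cv2.minAreaRect((P[:,:2]*1000).astype(np.float32));print('gal',r,np.round(cv2.boxPoints(r)))
    print(tip_of(p,'galley')[:1])
    t=tip_of(p,'galley')[0]['location'];print(ray_z(p,*t,0))
    for r in tip_of(p,'quad1_c'):print(r['confidence'],ray_z(p,*r['location'],.011))
E
```

```text
top
114 [ 0.733 -0.117  0.024] [79 62 33] [ 735.5 -114.4] [166.9   9. ] 88.1
725 [0.565 0.313 0.02 ] [125 123  46] [570.  244.3] [170.2 301.4] 86.2
103 [ 0.656 -0.076  0.022] [127 128 137] [656.1 -75.7] [30.4 30.4] 14.7
130 [ 0.596 -0.044  0.023] [86 47 27] [596.7 -44.5] [29.  39.3] 20.8
104 [ 0.579 -0.183  0.022] [ 16 128 121] [ 580.1 -182.3] [31.2 30.3] 7.2
104 [ 0.522 -0.084  0.022] [129 130 139] [522.5 -84.4] [29.6 29.7] 52.5
108 [ 0.449 -0.117  0.022] [129 130 139] [ 449.1 -117.4] [29.7 30. ] 12.8
108 [ 0.392 -0.026  0.022] [131 104  16] [392.2 -25.8] [28.4 29.9] 65.6
110 [ 0.353 -0.102  0.022] [ 19 131 128] [ 353.5 -102. ] [28.3 30.7] 38.8
136 [0.37  0.168 0.022] [85 45 25] [370.7 167.8] [29.  37.4] 84.3
gal ((498.76947021484375, 221.62490844726562), (502.4387512207031, 256.9016418457031), 16.352821350097656) [[222. 274.]
 [294.  28.]
 [776. 169.]
 [704. 416.]]
[{'location': [173.0, 197.3], 'confidence': 0.93}]
[0.56899947 0.24411449 0.        ]
0.67 [ 0.44652861 -0.11827169  0.011     ]
0.64 [ 0.39107425 -0.02359673  0.011     ]
side
517 [0.58  0.312 0.019] [150 136  89] [569.
[... 354 characters left out ...]
[391.3 -27. ] [32.8 30.3] 64.4
118 [ 0.522 -0.087  0.021] [157 161 167] [521.9 -85.6] [33.9 29.4] 54.7
124 [ 0.448 -0.12   0.022] [162 166 173] [ 448.4 -118. ] [29.5 33.2] 8.9
134 [ 0.353 -0.104  0.021] [ 76 144 138] [ 353.2 -101.9] [32.6 31.2] 45.1
137 [ 0.578 -0.185  0.021] [ 83 149 144] [ 578.4 -183.9] [31.8 31. ] 8.9
gal ((521.7139892578125, -255.53033447265625), (1190.138427734375, 309.9173278808594), 84.33192443847656) [[ 309. -832.]
 [ 617. -863.]
 [ 735.  321.]
 [ 426.  352.]]
[{'location': [246.5, 134.7], 'confidence': 0.93}]
[0.57188546 0.2568685  0.        ]
0.7 [0.36611928 0.16233374 0.011     ]
0.67 [ 0.39623768 -0.01112533  0.011     ]
0.65 [ 0.45677851 -0.10975953  0.011     ]
```

```bash
python3 -m inch '[[0,0,0,0,0,-7.5,1.2],[0,0,0,0,0,-7.5,1.2],[0,0,0,0,0,-7.5,1.2],[0,0,0,0,0,-7.5,1.2]]' && python3 -m inch '[[0,0,0,0,0,-7.5,1.2],[0,0,0,0,0,-7.5,1.2],[0,0,0,0,0,-7.5,1.2],[0,0,0,0,0,-7.5,1.2],[0,0,0,0,0,0,1.2]]'
cat > g.py <<'E'
import sys
from h import *
from scipy.spatial.transform import Rotation as R
t=np.array(list(map(float,sys.argv[1:4])))
s=get_state();q=s['orientation'];M=R.from_quat(np.r_[q[1:],q[0]]).as_matrix()
print(s['clock'],s['tcp_pos'],'yaw',np.degrees(np.arctan2(M[1,0],M[0,0])),'tz',M[:,2],'gap',s['finger_gap'],'F',s['wrist_force'])
print('delta tool cm',np.round(M.T@(t-s['tcp_pos'])*100,2))
E
python3 g.py 0.653 -0.121 0.1
```

```text
clock: 1.7
tcp_pos: [0.2542, -0.5158, 0.2313]
orientation: [0.0, 0.881, 0.474, 0.0]
wrist_force: [-0.0, 0.1, 0.3]
finger_gap: 0.0282
clock: 2.2
tcp_pos: [0.2541, -0.5158, 0.2313]
orientation: [0.0, 0.73, 0.684, -0.0]
wrist_force: [0.4, 0.8, 0.1]
finger_gap: 0.0122
2.2 [ 0.25414087 -0.51583503  0.23130207] yaw 86.2487091811379 tz [ 2.44378852e-06 -8.45223905e-05 -9.99999996e-01] gap 0.012166547580321171 F [0.39419706 0.7620186  0.1137136 ]
delta tool cm [42.01 37.22 13.13]
```

```bash
python3 -m inch '[[2.8,2.48,0,0,0,0,1.2],[2.8,2.48,0,0,0,0,1.2],[2.8,2.48,0,0,0,0,1.2],[2.8,2.48,0,0,0,0,1.2],[2.8,2.48,0,0,0,0,1.2]]' && python3 -m inch '[[2.8,2.48,0,0,0,0,1.2],[2.8,2.48,0,0,0,0,1.2],[2.8,2.48,0,0,0,0,1.2],[2.8,2.48,0,0,0,0,1.2],[2.8,2.48,0,0,0,0,1.2]]' && python3 -m inch '[[2.8,2.48,2,0,0,0,1.2],[2.8,2.48,2,0,0,0,1.2],[2.8,2.48,2,0,0,0,1.2],[2.8,2.48,2,0,0,0,1.2],[2.8,2.48,2,0,0,0,1.2]]'
python3 g.py 0.653 -0.121 0.006
```

```text
clock: 2.7
tcp_pos: [0.3879, -0.3832, 0.2314]
orientation: [0.0, 0.731, 0.682, -0.0]
wrist_force: [-0.1, -1.0, 0.0]
finger_gap: 0.0122
clock: 3.2
tcp_pos: [0.521, -0.2515, 0.2314]
orientation: [0.0, 0.731, 0.682, -0.0]
wrist_force: [-0.5, -1.0, -1.2]
finger_gap: 0.0118
clock: 3.7
tcp_pos: [0.654, -0.12, 0.1305]
orientation: [0.0, 0.731, 0.682, 0.0]
wrist_force: [-0.1, -0.4, -0.1]
finger_gap: 0.0116
3.7 [ 0.65398697 -0.12000447  0.13052478] yaw 86.02511100563473 tz [ 2.89964165e-04 -2.46370730e-04 -9.99999928e-01] gap 0.011644728764980005 F [-0.14214236 -0.37594216 -0.07124602]
delta tool cm [-0.1  -0.1  12.45]
```

Before descending I'll check with the wrist camera.

Run:
```python
from h import *
p=shot('wrist','w1.png');shot('side','s1.png')
```

```text
(no output)
```

View pics/w1.png

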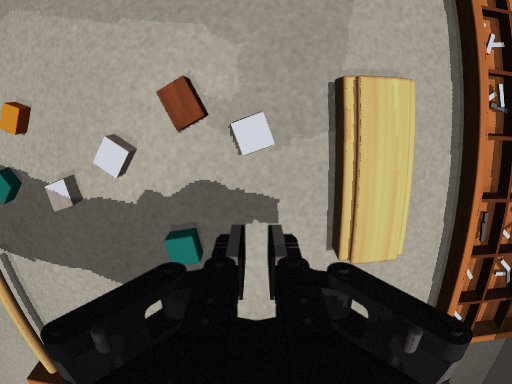

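View pics/s1.png

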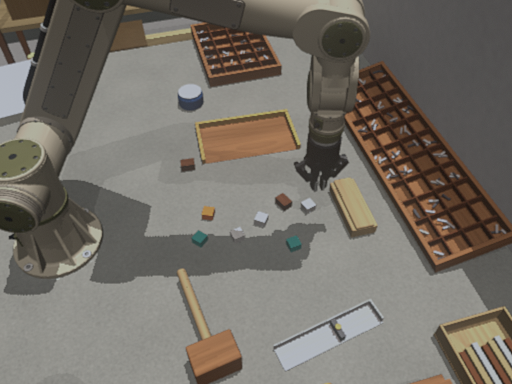

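The wrist view shows quad A (252,133) straight ahead of the fingertips at col 257, block1 clear at the left (182,103) and the planer clear at the right. Going down.

```bash
python3 -m inch '[[0,0,4,0,0,0,1.2],[0,0,4,0,0,0,1.2],[0,0,3,0,0,0,1.2],[0,0,1.4,0,0,0,1.2],[0,0,0,0,0,0,1.2]]' && python3 g.py 0.672 0.196 0.006
```

```text
clock: 4.3
tcp_pos: [0.6511, -0.1212, 0.0054]
orientation: [-0.002, 0.731, 0.683, -0.001]
wrist_force: [0.7, 0.4, -0.3]
finger_gap: 0.012
4.3 [ 0.65110238 -0.12123966  0.0054039 ] yaw 86.11582653855568 tz [-0.00397602  0.00104377 -0.99999155] gap 0.011997156583017327 F [ 0.7205262   0.35161762 -0.31280258]
delta tool cm [ 3.179e+01 -6.000e-02 -3.000e-02]
```

```bash
python3 -m inch '[[1,0,0,0,0,0,1.2],[1,0,0,0,0,0,1.2],[1,0,0,0,0,0,1.2],[1,0,0,0,0,0,1.2],[1,0,0,0,0,0,1.2]]'
python3 - <<'E'
from h import *
for o in objs(shot('top','t2.png')):print(*o)
shot('wrist','w2.png')
E
```

```text
clock: 4.8
tcp_pos: [0.657, -0.0704, 0.0084]
orientation: [0.001, 0.73, 0.684, 0.0]
wrist_force: [0.1, -0.8, 2.3]
finger_gap: 0.0118
442 [0.686 0.315 0.02 ] [118 118  45] [649.1 291. ] [137.4 280.3] 48.7
51 [ 0.578 -0.19   0.022] [ 22 125 118] [ 579.1 -191.7] [15.8 30.2] 83.2
```

View pics/w2.png

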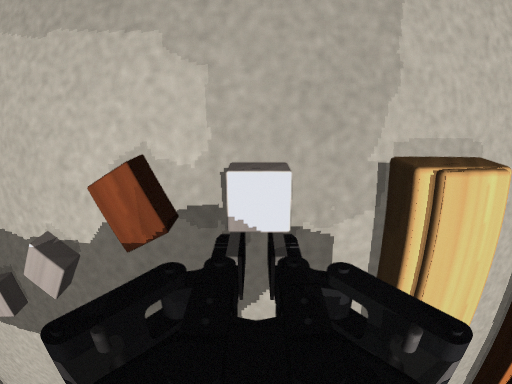

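The quad is now square and centred on the fingers, at (259,197). Continuing the push.

```bash
R='ok'; python3 -m inch '[[1.5,0,0,0,0,0,1.2],[1.5,0,0,0,0,0,1.2],[1.5,0,0,0,0,0,1.2],[1.5,0,0,0,0,0,1.2],[1.5,0,0,0,0,0,1.2]]' && python3 -m inch '[[1.5,0,0,0,0,0,1.2],[1.5,0,0,0,0,0,1.2],[1.5,0,0,0,0,0,1.2],[1.5,0,0,0,0,0,1.2],[1.5,0,0,0,0,0,1.2]]'
python3 - <<'E'
from h import *
shot('wrist','w3.png')
E
python3 g.py 0.672 0.196 0.006
```

```text
clock: 5.4
tcp_pos: [0.6612, 0.0051, 0.0073]
orientation: [0.0, 0.73, 0.684, -0.0]
wrist_force: [0.1, -0.4, 1.2]
finger_gap: 0.0122
clock: 5.9
tcp_pos: [0.6661, 0.0796, 0.0072]
orientation: [0.0, 0.73, 0.683, -0.0]
wrist_force: [-0.3, -1.5, 1.6]
finger_gap: 0.0125
5.95 [0.66610712 0.0821761  0.00723928] yaw 86.36306921938447 tz [ 1.00147670e-04  1.69548528e-03 -9.99998558e-01] gap 0.012192930514715889 F [0.62176561 1.74525596 0.09838427]
delta tool cm [11.4  -0.13  0.14]
```

View pics/w3.png

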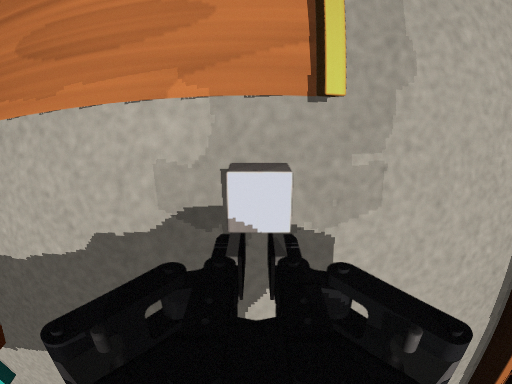

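The quad is still square at (259,198), and the galley wall (335, 0-95) is well to its right. I'll finish the push, back off and rise.

```bash
python3 -m inch '[[1.5,0,0,0,0,0,1.2],[1.5,0,0,0,0,0,1.2],[1.5,0,0,0,0,0,1.2],[1.5,0,0,0,0,0,1.2],[1.5,0,0,0,0,0,1.2]]' && python3 -m inch '[[1.5,0,0,0,0,0,1.2],[1.2,0,0,0,0,0,1.2],[0.8,0,0,0,0,0,1.2],[0.4,0,0,0,0,0,1.2],[0,0,0,0,0,0,1.2]]' && python3 -m inch '[[-2,0,0,0,0,0,1.6],[-2,0,0,0,0,0,1.6],[0,0,-4,0,0,0,1.6],[0,0,-4,0,0,0,1.6],[0,0,0,0,0,0,1.6]]' 
python3 g.py 0.519 -0.137 0.1
```

```text
clock: 6.45
tcp_pos: [0.671, 0.1546, 0.0072]
orientation: [-0.0, 0.73, 0.684, -0.0]
wrist_force: [0.4, -1.0, 0.1]
finger_gap: 0.012
clock: 6.95
tcp_pos: [0.6737, 0.1927, 0.0073]
orientation: [0.0, 0.73, 0.684, 0.0]
wrist_force: [-0.0, 0.2, 0.3]
finger_gap: 0.0123
clock: 7.45
tcp_pos: [0.6751, 0.1499, 0.0943]
orientation: [0.003, 0.731, 0.682, 0.004]
wrist_force: [1.1, 0.0, 0.8]
finger_gap: 0.0161
7.45 [0.67511968 0.14985407 0.09430316] yaw 86.06709480409761 tz [ 1.07863157e-02  7.30726013e-04 -9.99941559e-01] gap 0.016135441656296035 F [1.13037841 0.03441687 0.75435304]
delta tool cm [-29.69 -13.6   -0.76]
```

```bash
python3 -m inch '[[-3,-1.36,0,0,0,0,1.6],[-3,-1.36,0,0,0,0,1.6],[-3,-1.36,0,0,0,0,1.6],[-3,-1.36,0,0,0,0,1.6],[-3,-1.36,0,0,0,0,1.6]]' && python3 -m inch '[[-3,-1.36,0,0,0,0,1.6],[-3,-1.36,0,0,0,0,1.6],[-3,-1.36,0,0,0,0,1.6],[-3,-1.36,0,0,0,0,1.6],[-2.7,-1.36,0,0,0,0,1.6]]' && python3 -m inch '[[0,0,0,0,0,0,1.6]]'
python3 g.py 0.519 -0.137 0.006
python3 - <<'E'
from h import *
for o in objs(shot('side','s4.png')):print(*o)
shot('wrist','w4.png')
E
```

```text
clock: 7.95
tcp_pos: [0.5919, 0.0041, 0.0872]
orientation: [0.0, 0.731, 0.683, -0.0]
wrist_force: [-0.6, -1.0, -0.4]
finger_gap: 0.0161
clock: 8.45
tcp_pos: [0.514, -0.138, 0.0873]
orientation: [0.0, 0.731, 0.683, -0.0]
wrist_force: [0.2, -0.2, -0.1]
finger_gap: 0.016
clock: 8.55
tcp_pos: [0.5132, -0.1392, 0.0872]
orientation: [0.0, 0.732, 0.681, -0.001]
wrist_force: [-0.2, -0.1, 0.5]
finger_gap: 0.0161
8.55 [ 0.51316927 -0.13919828  0.08719729] yaw 85.86290572258551 tz [-9.19346524e-04 -9.85642979e-04 -9.99999092e-01] gap 0.016139408776758995 F [-0.22729485 -0.14996466  0.46351121]
delta tool cm [0.27 0.57 8.12]
257 [0.44  0.32  0.019] [152 137  89] [456.2 283.7] [219.7 111.9] 46.0
84 [0.711 0.195 0.02 ] [160 150 100] [711.4 203.9] [112.7  10.7] 85.5
113 [0.37  0.165 0.022] [97 72 60] [371.2 168. ] [36.1 38.4] 81.8
83 [ 0.732 -0.094  0.024] [93 81 65] [733.2 -92.4] [122.6   5.4] 87.5
40 [ 0.605 -0.06   0.022] [88 71 61] [604.4 -59.8] [29.3 10.1] 34.0
118 [ 0.391 -0.028  0.021] [157 120  72] [391.5 -25.6] [34.8 30.8] 61.0
66 [ 0.527 -0.09   0.021] [138 140 143] [523.2 -85.7] [35.  28.5] 50.9
57 [ 0.731 -0.195  0.024] [89 78 63] [ 732.  -181.5] [19.3 47.6] 23.4
132 [ 0.448 -0.12   0.021] [160 164 171] [ 449.  -118.7] [30.6 33.6] 9.7
128 [ 0.353 -0.103  0.021] [ 78 149 144] [ 352.8 -103.4] [30.4 33.3] 34.5
136 [ 0.578 -0.186  0.022] [ 83 151 146] [ 578.8 -184.8] [30.4 30.3] 5.5
```

View pics/w4.png

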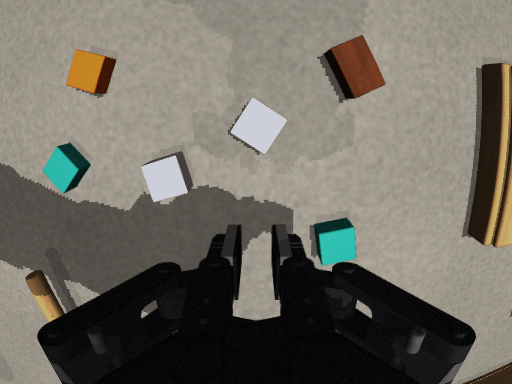

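Quad B (258,125) is ahead as a diamond and clear of its neighbours. Descend with a small lateral correction and start the push.

```bash
python3 -m inch '[[0,0.4,3,0,0,0,1.6],[0,0,3,0,0,0,1.6],[0,0,1.4,0,0,0,1.6],[0,0,0.5,0,0,0,1.6],[0,0,0,0,0,0,1.6]]' && python3 -m inch '[[1,0,0,0,0,0,1.6],[1,0,0,0,0,0,1.6],[1,0,0,0,0,0,1.6],[1,0,0,0,0,0,1.6],[1,0,0,0,0,0,1.6]]'&& python3 -m inch '[[1,0,0,0,0,0,1.6],[0,0,0,0,0,0,1.6]]'
python3 g.py 0.537 0.196 0.006
python3 - <<'E'
from h import *
shot('wrist','w5.png')
E
```

```text
clock: 9.15
tcp_pos: [0.5194, -0.1349, 0.0077]
orientation: [-0.001, 0.73, 0.684, -0.0]
wrist_force: [-0.6, 0.5, 0.8]
finger_gap: 0.0159
clock: 9.65
tcp_pos: [0.5233, -0.0846, 0.0087]
orientation: [0.0, 0.73, 0.684, 0.0]
wrist_force: [-0.2, -0.9, 0.4]
finger_gap: 0.0163
clock: 9.85
tcp_pos: [0.5236, -0.074, 0.0083]
orientation: [-0.0, 0.729, 0.684, 0.0]
wrist_force: [-0.3, -1.1, -1.1]
finger_gap: 0.0162
9.85 [ 0.52362712 -0.0740245   0.00834464] yaw 86.33930274550396 tz [-3.31446704e-05  5.38764493e-04 -9.99999854e-01] gap 0.016153992765185577 F [-0.34118541 -1.06719134 -1.06272575]
delta tool cm [27.03 -0.39  0.25]
```

View pics/w5.png

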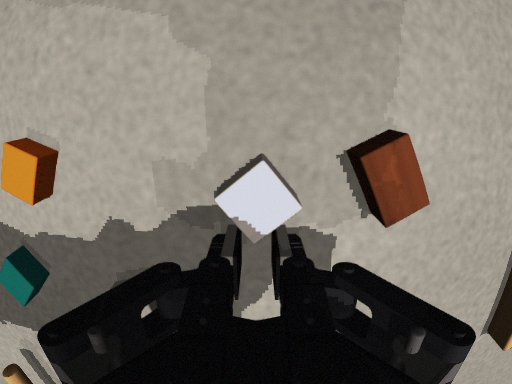

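Quad B has nested its corner between the two fingertips (258,200), so it is held stably. Continuing.

```bash
python3 -m inch '[[1.5,0,0,0,0,0,1.6],[1.5,0,0,0,0,0,1.6],[1.5,0,0,0,0,0,1.6],[1.5,0,0,0,0,0,1.6],[1.5,0,0,0,0,0,1.6]]' && python3 -m inch '[[1.5,0,0,0,0,0,1.6],[1.5,0,0,0,0,0,1.6],[1.5,0,0,0,0,0,1.6],[1.5,0,0,0,0,0,1.6],[1.5,0,0,0,0,0,1.6]]'
python3 - <<'E'
from h import *
shot('wrist','w6.png')
E
python3 g.py 0.537 0.196 0.006
```

```text
clock: 10.4
tcp_pos: [0.5286, 0.0007, 0.0083]
orientation: [-0.0, 0.73, 0.684, -0.0]
wrist_force: [-0.4, -1.3, 0.1]
finger_gap: 0.0162
clock: 10.9
tcp_pos: [0.5336, 0.0754, 0.0083]
orientation: [0.0, 0.73, 0.683, -0.0]
wrist_force: [-0.0, -0.3, 0.0]
finger_gap: 0.0162
10.95 [0.53362076 0.07726798 0.00829096] yaw 86.33461598525747 tz [ 1.78044774e-04  1.55206543e-03 -9.99998780e-01] gap 0.015968128115322645 F [0.60610155 1.96709847 0.61681792]
delta tool cm [11.87 -0.42  0.25]
```

View pics/w6.png

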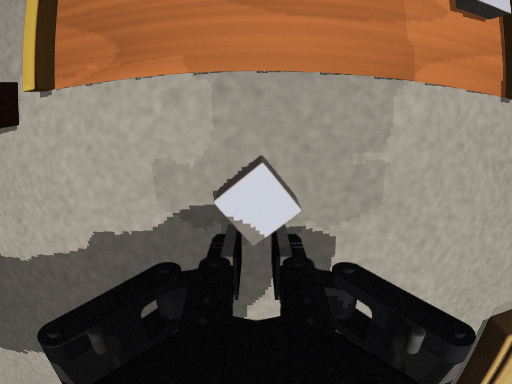

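Still nested (258,202), with quad A visible inside the galley at the upper right (480,5). Finish this push and back off.

```bash
python3 -m inch '[[1.5,0,0,0,0,0,1.6],[1.5,0,0,0,0,0,1.6],[1.5,0,0,0,0,0,1.6],[1.5,0,0,0,0,0,1.6],[1.5,0,0,0,0,0,1.6]]' && python3 -m inch '[[1.5,0,0,0,0,0,1.6],[1.4,0,0,0,0,0,1.6],[0.8,0,0,0,0,0,1.6],[0.4,0,0,0,0,0,1.6],[0,0,0,0,0,0,1.6]]' && python3 -m inch '[[-2,0,0,0,0,0,1.2],[-2,0,0,0,0,0,1.2],[0,0,-4,0,0,0,1.2],[0,0,-4,0,0,0,1.2],[0,0,0,0,0,0,1.2]]' 
python3 g.py 0.446 -0.165 0.088
```

```text
clock: 11.45
tcp_pos: [0.5385, 0.1502, 0.0082]
orientation: [-0.0, 0.73, 0.683, -0.0]
wrist_force: [-1.4, -1.3, -0.2]
finger_gap: 0.0159
clock: 11.95
tcp_pos: [0.5412, 0.1904, 0.0083]
orientation: [0.0, 0.73, 0.684, 0.0]
wrist_force: [0.3, 0.0, -0.7]
finger_gap: 0.0162
clock: 12.45
tcp_pos: [0.5426, 0.1496, 0.0939]
orientation: [0.003, 0.73, 0.683, 0.004]
wrist_force: [1.3, -0.4, 1.0]
finger_gap: 0.012
12.45 [0.5425713  0.14961761 0.09390229] yaw 86.15029193992005 tz [ 0.00966008  0.00123451 -0.99995258] gap 0.011999487561498262 F [ 1.2738713  -0.35828768  1.00386441]
delta tool cm [-32.04  -7.53   0.46]
```

```bash
python3 -m inch '[[-3.2,-0.75,0,0,0,0,1.2],[-3.2,-0.75,0,0,0,0,1.2],[-3.2,-0.75,0,0,0,0,1.2],[-3.2,-0.75,0,0,0,0,1.2],[-3.2,-0.75,0,0,0,0,1.2]]' && python3 -m inch '[[-3.2,-0.75,0,0,0,0,1.2],[-3.2,-0.75,0,0,0,0,1.2],[-3.2,-0.75,0,0,0,0,1.2],[-3.2,-0.75,0,0,0,0,1.2],[-3.2,-0.75,0,0,0,0,1.2]]' && python3 -m inch '[[0,0,0,0,0,0,1.2],[0,0,0,0,0,0,1.2]]'
python3 g.py 0.446 -0.165 0.006
python3 - <<'E'
from h import *
for o in objs(shot('side','s7.png')):print(*o)
shot('wrist','w7.png')
E
```

```text
clock: 12.95
tcp_pos: [0.4898, -0.0087, 0.088]
orientation: [0.0, 0.73, 0.683, -0.0]
wrist_force: [-0.8, -0.7, -0.1]
finger_gap: 0.012
clock: 13.45
tcp_pos: [0.4418, -0.1659, 0.0881]
orientation: [0.0, 0.73, 0.683, 0.0]
wrist_force: [0.5, 0.3, 0.7]
finger_gap: 0.0123
clock: 13.65
tcp_pos: [0.4421, -0.1651, 0.088]
orientation: [-0.0, 0.731, 0.682, 0.0]
wrist_force: [-0.6, -0.3, -0.4]
finger_gap: 0.0121
13.65 [ 0.44208586 -0.16514559  0.08803256] yaw 86.07735946252278 tz [-1.79921247e-04  4.59170098e-04 -9.99999878e-01] gap 0.012051815930329382 F [-0.561126   -0.25556371 -0.3958877 ]
delta tool cm [0.04 0.39 8.2 ]
204 [0.709 0.277 0.02 ] [155 143  95] [705.  250.5] [ 83.4 191.6] 23.3
142 [0.425 0.257 0.019] [166 151  97] [424.8 252.9] [172.8  27.9] 79.5
82 [0.677 0.215 0.022] [159 160 165] [678.5 215.5] [36.2 30.5] 84.0
114 [0.37  0.164 0.022] [98 73 60] [371.1 166.1] [30.5 38.6] 83.3
37 [ 0.734 -0.059  0.024] [103  90  72] [734.2 -58.9] [ 4.3 54.6] 0.7
145 [ 0.596 -0.047  0.022] [103  77  64] [597.2 -45.1] [31.5 42.6] 22.5
121 [ 0.732 -0.165  0.023] [94 82 66] [ 731.3 -144.5] [ 20.3 117.3] 8.6
83 [ 0.387 -0.028  0.022] [153 117  69] [389.2 -25.8] [33.6 27. ] 58.5
74 [ 0.453 -0.125  0.021] [150 153 157] [ 448.5 -118. ] [30.  31.4] 11.7
134 [ 0.353 -0.105  0.021] [ 78 147 142] [ 353.  -102.8] [31.5 31.7] 40.2
139 [ 0.579 -0.186  0.021] [ 84 152 146] [ 579.  -183.8] [31.3 30.8] 7.0
```

View pics/w7.png

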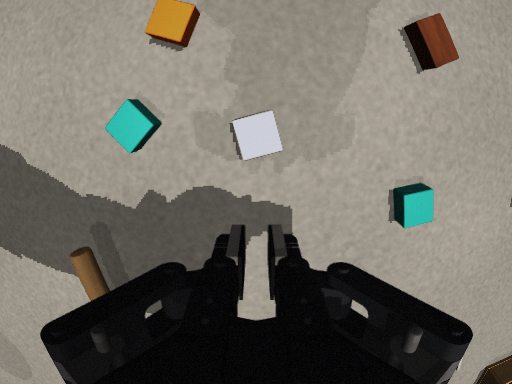

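View pics/s7.png

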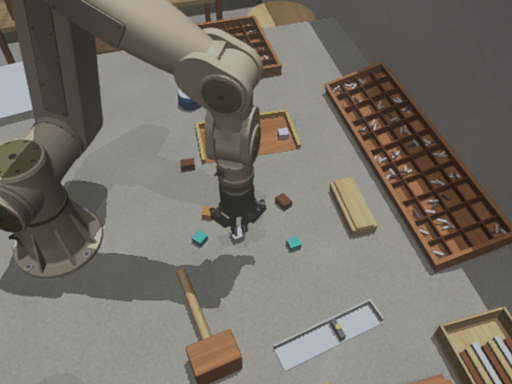

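Quad C (257,134) is ahead of the tips. The orange (172,22) and turquoise (133,126) decoys are left of the path. Side view shows quad A resting in the galley.

```bash
python3 -m inch '[[0,0.4,3,0,0,0,1.2],[0,0,3,0,0,0,1.2],[0,0,1.5,0,0,0,1.2],[0,0,0.5,0,0,0,1.2],[0,0,0,0,0,0,1.2]]' && python3 -m inch '[[1,0,0,0,0,0,1.2],[1,0,0,0,0,0,1.2],[1,0,0,0,0,0,1.2],[1,0,0,0,0,0,1.2],[1,0,0,0,0,0,1.2]]'
python3 g.py 0.47 0.19 0.006
python3 - <<'E'
from h import *
shot('wrist','w8.png')
E
```

```text
clock: 14.25
tcp_pos: [0.4463, -0.1636, 0.0078]
orientation: [-0.001, 0.729, 0.684, -0.0]
wrist_force: [0.1, -0.3, -0.1]
finger_gap: 0.0117
clock: 14.75
tcp_pos: [0.4504, -0.114, 0.0088]
orientation: [0.001, 0.73, 0.684, 0.0]
wrist_force: [0.3, -1.0, 1.9]
finger_gap: 0.0119
14.75 [ 0.45035277 -0.11402507  0.0087614 ] yaw 86.2518279762914 tz [ 9.79332371e-04 -6.69045417e-04 -9.99999297e-01] gap 0.011909375246160717 F [ 0.25546463 -1.04344814  1.88948146]
delta tool cm [ 3.047e+01 -3.000e-02  2.600e-01]
```

View pics/w8.png

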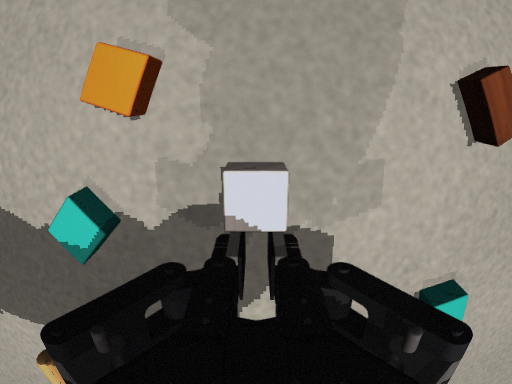

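Quad C is square against the tips (256,197) with a clear lane. Continuing.

```bash
python3 -m inch '[[1.5,0,0,0,0,0,1.2],[1.5,0,0,0,0,0,1.2],[1.5,0,0,0,0,0,1.2],[1.5,0,0,0,0,0,1.2],[1.5,0,0,0,0,0,1.2]]' && python3 -m inch '[[1.5,0,0,0,0,0,1.2],[1.5,0,0,0,0,0,1.2],[1.5,0,0,0,0,0,1.2],[1.5,0,0,0,0,0,1.2],[1.5,0,0,0,0,0,1.2]]' && python3 -m inch '[[1.5,0,0,0,0,0,1.2],[1.5,0,0,0,0,0,1.2]]'
python3 - <<'E'
from h import *
shot('wrist','w9.png')
E
python3 g.py 0.472 0.19 0.006
```

```text
clock: 15.3
tcp_pos: [0.455, -0.0393, 0.0084]
orientation: [0.0, 0.73, 0.683, -0.0]
wrist_force: [0.6, -0.4, -0.1]
finger_gap: 0.0118
clock: 15.8
tcp_pos: [0.4598, 0.0356, 0.0084]
orientation: [0.0, 0.73, 0.683, -0.0]
wrist_force: [0.8, -1.8, -0.2]
finger_gap: 0.0118
clock: 16.0
tcp_pos: [0.4616, 0.0655, 0.0083]
orientation: [0.0, 0.73, 0.684, -0.0]
wrist_force: [-0.1, -0.8, 0.1]
finger_gap: 0.0118
16.05 [0.46173697 0.06722458 0.00837738] yaw 86.32304061089197 tz [ 2.32373105e-04  1.29275617e-03 -9.99999137e-01] gap 0.011958293921884213 F [0.37100117 2.19048366 0.44775131]
delta tool cm [12.32  0.24  0.25]
```

View pics/w9.png

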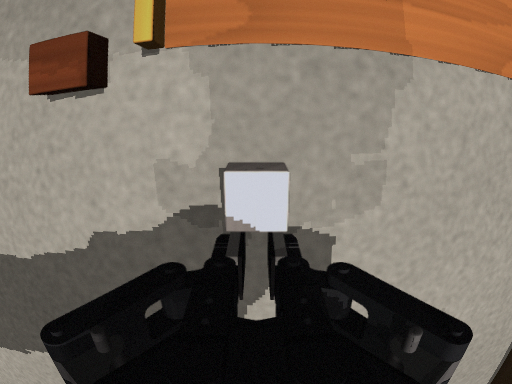

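Run:
```python
from h import *
p=shot('wrist');K=p['mtx'];d=p['depth']
for u,v in[(170,272),(120,292),(60,325),(215,245),(230,260)]:
    dx=u-K[0,2];dy=v-K[1,2];r=np.hypot(dx,dy);th=r/K[0,0];D=d[v,u];k=np.tan(th)*D/r
    print(u,v,D,np.round((p['tool_from_camera']@np.array([dx*k,-dy*k,-D,1]))[:3],3))
```

```text
170 272 0.10279757 [ 0.012 -0.03  -0.052]
120 292 0.08845636 [ 0.012 -0.044 -0.067]
60 325 0.066414066 [ 0.013 -0.055 -0.09 ]
215 245 0.13647978 [ 0.006 -0.018 -0.019]
230 260 0.112306915 [ 0.012 -0.009 -0.042]
```

The linkage only widens more than 50 mm above the tips, so it clears the wall and block2. Finish the push and retreat.

```bash
python3 -m inch '[[1.5,0,0,0,0,0,1.2],[1.5,0,0,0,0,0,1.2],[1.5,0,0,0,0,0,1.2],[1.5,0,0,0,0,0,1.2],[1.5,0,0,0,0,0,1.2]]' && python3 -m inch '[[1.5,0,0,0,0,0,1.2],[1.5,0,0,0,0,0,1.2],[1.2,0,0,0,0,0,1.2],[0.6,0,0,0,0,0,1.2],[0,0,0,0,0,0,1.2]]' && python3 -m inch '[[-2,0,0,0,0,0,1.2],[-2,0,0,0,0,0,1.2],[0,0,-4,0,0,0,1.2],[0,0,-4,0,0,0,1.2],[0,0,-4,0,0,0,1.2]]'  && python3 -m inch '[[-4,0,-3,0,0,0,1.2],[-4,0,0,0,0,0,1.2],[-4,0,0,0,0,0,1.2],[-4,0,0,0,0,0,1.2],[-4,0,0,0,0,0,1.2]]' && python3 -m inch '[[-4,0,0,0,0,0,1.2],[-4,0,0,0,0,0,1.2],[-2,0,0,0,0,0,1.2],[0,0,0,0,0,0,1.2]]'
python3 - <<'E'
from h import *
for n in['top','side']:
  p=shot(n,n+'10.png');print(n)
  for o in objs(p):
    print(*o)
    g=o[3]/1000-np.array([.570,.2445]);a=np.radians(86.3);print('   gal',np.round([g@[np.cos(a),np.sin(a)],g@[-np.sin(a),np.cos(a)]],3))
  for l in['stick','planer','tin','mallet']:
    for r in silhouettes(p,l)[:1]: print(l,r['location'],np.round(np.median(cloud(p)[r['mask']],0),3))
E
```

```text
clock: 16.6
tcp_pos: [0.4666, 0.1395, 0.0082]
orientation: [0.0, 0.73, 0.683, -0.0]
wrist_force: [0.2, -0.2, -0.7]
finger_gap: 0.0116
clock: 17.1
tcp_pos: [0.47, 0.1881, 0.0082]
orientation: [0.0, 0.73, 0.684, 0.0]
wrist_force: [0.1, 0.8, -0.2]
finger_gap: 0.0118
clock: 17.6
tcp_pos: [0.4666, 0.1468, 0.1293]
orientation: [-0.0, 0.73, 0.683, -0.001]
wrist_force: [1.3, 0.7, -0.0]
finger_gap: 0.012
clock: 18.1
tcp_pos: [0.4535, -0.0538, 0.1585]
orientation: [0.0, 0.73, 0.683, 0.0]
wrist_force: [0.6, 0.9, -0.1]
finger_gap: 0.0116
clock: 18.5
tcp_pos: [0.4471, -0.1546, 0.1582]
orientation: [0.0, 0.732, 0.682, -0.0]
wrist_force: [-0.0, 0.7, 0.3]
finger_gap: 0.0118
top
72 [ 0.732 -0.148  0.023] [73 57 31] [ 734.  -143.3] [108.    7.2] 88.4
   gal [-0.376 -0.189]
25 [ 0.734 -0.065  0.025] [72 57 30] [735.3 -66.5] [40.3  5.4] 85.8
   gal [-0.3   -0.185]
715 [0.562 0.313 0.02 ] [121 120  44] [569.7 245.1] [170.6 301.2] 86.1
   gal [0.001 0.   ]
101 [0.679 0.217 0.022] [128 127 135] [679.3 217.2] [28.5 30.8] 87.6
   gal [-0.02  -0.111]
130 [ 0.597 -0.044  0.023] [83 46 26] [597.5 -44.2] [28.4 4
[... 1082 characters left out ...]
3.8 -57.2] [51.4  5.1] 87.2
   gal [-0.291 -0.183]
146 [ 0.596 -0.048  0.022] [101  76  63] [596.7 -45.3] [29.6 42.5] 24.8
   gal [-0.287 -0.045]
111 [ 0.732 -0.162  0.022] [88 77 62] [ 730.1 -144.3] [ 21.2 115.9] 8.1
   gal [-0.378 -0.185]
118 [ 0.391 -0.028  0.021] [155 119  70] [391.8 -26.1] [35.1 30.5] 64.7
   gal [-0.282  0.16 ]
132 [ 0.353 -0.104  0.021] [ 77 146 140] [ 352.6 -102.9] [31.8 31.9] 41.5
   gal [-0.361  0.195]
134 [ 0.579 -0.185  0.021] [ 84 152 147] [ 578.9 -184. ] [31.5 30.7] 9.6
   gal [-0.427 -0.037]
stick [326.9, 333.8] [ 0.573 -0.43   0.003]
planer [354.0, 207.0] [ 0.757 -0.133  0.038]
tin [191.3, 97.1] [0.432 0.438 0.043]
mallet [206.5, 351.6] [ 0.313 -0.424  0.065]
```

View pics/side10.png

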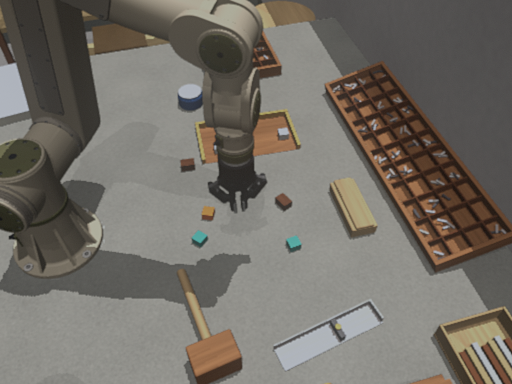

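View pics/top10.png

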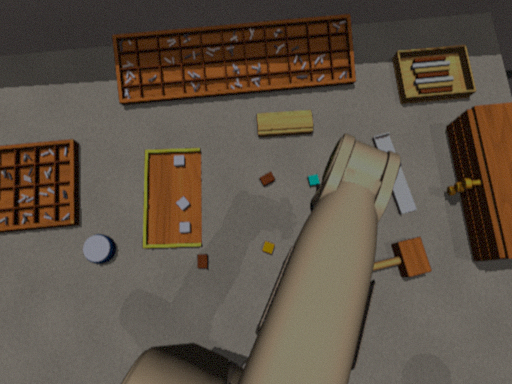

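The top view shows all three quads at (179,161), (183,203) and (185,227), well inside the galley walls. The blocks and tools haven't moved, and the hand is clear.

Run:
```python
from h import *
print(workorder.hand_in())
```

```text
the job is handed in; nothing more can be done
None
```

All three light grey quads are in the galley, and I handed the job in at about 18.6 s of the 72 s allowed. I pushed each one through the open side with nearly closed fingertips. The orange and turquoise look-alikes were not used or disturbed.

**Quads (top camera):** their centres in the galley frame are:

| Galley x (mm) | Galley y (mm) |
|---|---|
| -20 | -111 |
| -33 | +22 |
| -37 | +93 |

All three lie within the required -70 to 75 mm and ±140 mm, with their tops at 21–22 mm, so they lie flat on the floor. The side camera agreed on the first one; it could not see the other two clearly because the arm was in the way.

**Other objects:** both wooden blocks, the planer and the tin measured within about 2 mm of where they started.
- **Stick:** the top view put it 50 mm off, but the arm hid part of it there. The side view put it within 2 mm.
- **Mallet:** the top view put it within 1 mm. The side view differed by about 7 mm; I trust the top view because the robot never came near it.

**Hand:** it finished about 158 mm above the bench, with no contact force showing.

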